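# Lay the pestle in the drying tray

## Task

Take the wooden pestle out of the wooden mortar by its square knob, press its foot on the bare tabletop and move the knob sideways and down so that the pestle swings flat between the fingers. Then lay it flat and lengthwise in the middle of the blue tray, letting go only once it is down in the tray. Leave the mortar standing where it is and the black muddler alone in its mug.

Things in the scene. Friction and masses are not known exactly. Their poses are not given: they have to be found in the camera images.
- pestle: brown wooden pestle, 150 mm long, 0.1 kg, standing on its foot in the mortar. Origin: mid-length on the centre line; own +z runs from foot to knob. Square knob 32 x 32 mm, own z 45 to 75 mm, with flat sides facing own x and y: pinch one pair and it pivots between the fingers. Flat round foot, 32 mm diameter, own z -75 to -35 mm; thinner shaft between. Foot end to knob centre 135 mm.
- mortar: brown wooden cup 80 mm high, 100 mm outer diameter, 0.6 kg, standing loose. Origin: centre of its underside, own +z up. Mouth 84 mm wide inside; inner floor 18 mm above the table. It changes places with a white mug that holds the muddler.
- tray: shallow blue open tray, fixed on the table, 150 x 260 mm outside, rim 14 mm high, walls and floor 4 mm thick. Origin: centre of its underside; own y is its long direction. The table between it and the robot is clear.
- muddler: the wrong tool, to be left alone: like shape, 170 mm long, 28 mm thick, black with a steel foot, standing in a white mug 80 mm high. Origin: mid-length on its centre line, own +z to the knob.

How it is judged:
On the way, in this order (a step that is already met when the one before it is completed fails the run):
1. the pestle, held in the fingers, has swung to lie flat (within 17 degrees) close over the table (angle between pestle's own z axis and vertical between 1.27 and 1.87 rad and height (world z) of pestle below 0.045 m and contact force between pestle and the fingers above 0.5 N), for 0.2 s.
2. the pestle, still held in the fingers, is down in the tray (horizontal distance between pestle and tray below 0.06 m and z of pestle in the frame of tray below 0.045 m and angle between pestle's own z axis and vertical between 1.2 and 1.94 rad and contact force between pestle and the fingers above 0.3 N), for 0.1 s.
At the end, for the whole second after the job is handed in: The pestle lies at rest on the tray's floor (its middle under 30 mm above the tray's underside), its middle within 40 mm of the tray's centre, along its long side within 15 degrees. The mortar is upright, and mortar and muddler are under 50 mm from where they were (horizontal distance between pestle and tray below 0.04 m and z of pestle in the frame of tray below 0.03 m and angle between the z axis of pestle and the y axis of tray, either way round below 0.26 rad and linear speed of pestle below 0.05 m/s and angle between mortar's own z axis and vertical below 0.1 rad and distance of each of mortar, muddler from where it was at the start of the episode below 0.05 m and angle between muddler's own z axis and vertical below 0.5 rad); the robot touches nothing.
It fails at once if the muddler is moved by more than 50 mm (distance of muddler from where it was at the start of the episode above 0.05 m).
It fails at once if the mortar is pushed more than 50 mm or tipped over (distance of mortar from where it was at the start of the episode above 0.05 m or angle between mortar's own z axis and vertical above 0.5 rad).
It also fails if it takes over 58 s, if anything falls off the work surface, if the arm or the gripper's body presses on something with over 40 N, if the wrist force passes 120 N, or if a joint passes its speed limit or range.

## Robot

A 7-joint arm with a two-finger parallel gripper is mounted at the origin on the work surface. World frame = base frame: x ahead of the robot, y to its left, z up, the work surface at z = 0. Lengths are in m, angles in rad, forces in N, time in s.
With the tool pointing down it reaches from about 0.425 to 1.025 m from the base axis. Payload 9.4 kg.
Tool frame: the origin (TCP) lies at the centre of the arm's flange, where the gripper is bolted on; the fingertips stand arm.nose_length ahead of it and the grasp point (between the pads) lies 155 mm ahead of it (arm.nose_length is the distance from the TCP to the fingertips, in m); z points along the fingers, y is the line along which they close (so a half turn about z gives the same grasp; the last joint's range is limited). The gripper opens to 85 mm and grips with 20 to 120 N. Pads are 22 mm wide; open, the fingers measure 114 mm over their backs; the gripper's body (76 mm by 85 mm) begins 54 mm behind the grasp point. The pads swing forward as they close: fully open they stand 13 mm farther back than shut.
Start: joints at [-1.332, 0.599, -0.003, 1.599, 0.002, 0.943, -0.08], TCP at [0.225, 0.689, 0.405] pointing down, gripper open.
Joint ranges: [-2.57, 2.57], [-0.35, 1.97], [-1.29, 1.29], [0.11, 2.56], [-1.05, 4.19], [0.11, 1.86], [-2.63, 2.63]. Speed limits (rad/s): [2.22, 2.22, 3.01, 3.01, 3.14, 3.14, 3.14].

## Interface

Orientations are given as a 3x3 rotation matrix whose columns are the frame's x, y, z axes.
In Python, from station import arm, eyes, telemetry gives the robot as it stands (arm), with the cameras (eyes) and the readings (telemetry).
- The arm moves only by the shell command python3 inch.py 'ROWS' [OPENING]. ROWS is a JSON object whose key "deltas" holds a list of rows, 1 to 5 of them, each of 4 numbers: dx, dy, dz in shares of the most that a row can go, 1 being 50 mm, then a turn about the tool's z in shares of pi rad (1.0 is pi rad); each row shifts and turns the commanded pose from where the row before left it, along the tool's axes as they then stand; what a row does not reach is not made up. A row lasts 1/10 s, in which the tool goes at most 0.05 m and 0.15 rad, less where a joint would pass 70% of its speed; a pose out of reach is approached as far as the arm can. OPENING is the finger opening in m, set as the command begins (- or left out keeps the last). The fingers move at their own pace and stop on an object; the grip force is fixed at half the most. Time passes only in rows, so rows that do not move let the fingers close. It prints the time, the measured TCP pose, the force, the opening and the grip force at its end. A shift or turn number past 1, either way, is cut back to 1. Input that does not fit is refused with a message, and nothing moves.
- telemetry.read_state(): the state, without advancing time (a new reading comes with each control period).
- eyes.grab_frame(name): name is "scene" or "top" or "wrist"; returns the picture (480x640x3 uint8, red, green, blue); there is no depth.
- eyes.get_calibration(name): a dict with "vfov" (degrees; the focal length in pixels is half the picture's height over the tangent of half this angle, whatever the lens; pixels are square), "cx", "cy" (the principal point, pixels), "rvec" (rotation vector, rad) and "tvec" (3), from world to camera coordinates, as OpenCV has them. Camera axes: x right, y down, z forward; pixel columns grow to the right and rows downward; lengths in m; the calibration is good to about 2 mm. A picture is of the moment at which its call begins: read the wrist's pose just before it. get_calibration takes no time and is no camera call; for the wrist camera it gives the pose at the moment of the call.
- arm.finish_job(): hands the job in; it is judged then, once.
The state is a dict: "clock": time; "joint_positions": joint angles; "dq": joint speeds; "joint_torque": joint torques, N m; "tcp_pos": TCP position; "tcp_rot": TCP orientation; "force": force on the tool from outside, world axes, zero at the start; "moment": the same for the moment, N m; "finger_gap": finger opening in m; "grip_force": force on a finger pad.
Only numpy, scipy, OpenCV 4.12 (cv2) and the standard library are available. Lean on these libraries where they do the work, as an engineer would, in place of code of your own. Each camera call takes 0.05 s, during which the arm holds its last target. There are 200 camera calls.

## Working session

There is one attempt and no reset: what is moved stays moved. The work goes in short steps, Python scripts to look and compute and a shell command to move; the robot and the scene stay as the last step left them, time stands still between calls to the robot, and variables do not carry over. Pictures are saved under pics/ and viewed, at most 10 in all, crops included, and the job is handed in when it is done.

```bash
ls; mkdir -p pics; cat > h.py <<'E'
import numpy as np,cv2
from station import arm, eyes, telemetry
def cal(n):
    c=eyes.get_calibration(n);f=240/np.tan(np.radians(c["vfov"])/2)
    R=cv2.Rodrigues(np.array(c["rvec"],float))[0];return c,f,R,np.array(c["tvec"],float).ravel()
def onz(n,u,v,z):
    c,f,R,t=cal(n);d=R.T@np.array([(u-c["cx"])/f,(v-c["cy"])/f,1]);o=-R.T@t
    return o+d*(z-o[2])/d[2]
def px(n,p):
    c,f,R,t=cal(n);q=R@np.array(p)+t;return c["cx"]+f*q[0]/q[2],c["cy"]+f*q[1]/q[2]
def snap(n,name,crop=None,k=1):
    im=eyes.grab_frame(n)[:,:,::-1]
    if crop: x0,y0,x1,y1=crop;im=im[y0:y1,x0:x1]
    cv2.imwrite("pics/"+name,cv2.resize(im,None,fx=k,fy=k,interpolation=cv2.INTER_CUBIC))
E
python3 - <<'E'
from h import *
snap("scene","a.png");snap("top","b.png")
print(arm.nose_length,telemetry.read_state());print(eyes.get_calibration("top"),eyes.get_calibration("scene"))
E
```

```text
inch.py
pics
station.py
0.1734 {'clock': 0.1, 'joint_positions': array([-1.33171274,  0.60006389, -0.00251644,  1.60005311,  0.00177423,
        0.94289921, -0.07979662]), 'dq': array([-1.98444347e-04, -2.83515830e-03, -2.25791075e-05, -1.40598889e-03,
       -6.35438290e-04,  7.63787564e-04,  7.46962893e-04]), 'joint_torque': array([ 5.59736727e-03, -7.77992749e+01,  1.57032374e+00, -2.58622867e+01,
        1.27059655e-02,  5.41990841e-03,  5.74145020e-05]), 'tcp_pos': array([0.22510265, 0.68898164, 0.40388881]), 'tcp_rot': array([[-9.50560944e-01,  3.10537903e-01, -3.19334670e-04],
       [ 3.10538042e-01,  9.50559944e-01, -1.38506446e-03],
       [-1.26568268e-04, -1.41575374e-03, -9.99998990e-01]]), 'force': array([-0.23003289, -0.16927628,  1.07362051]), 'moment': array([ 0.06091881,  0.00347098, -0.01761173]), 'grip_force': 0.0, 'finger_gap': 0.08540875084898926}
{'vfov': 56.305503021504094, 'cx': 323.3462152002958, 'cy': 241.03334718943518, 'rvec': array([ 2.14888972, -2.18043591,  0.11699027]), 'tvec': array([0.01869557, 0.60922581, 0.99490647])} {'vfov': 43.04383480198943, 'cx': 324.6042706708471, 'cy': 240.2289492394892, 'rvec': array([ 0.68894679,  2.70716042, -1.03250136]), 'tvec': array([ 0.52090883, -0.14873678,  1.329589  ])}
```

View pics/a.png

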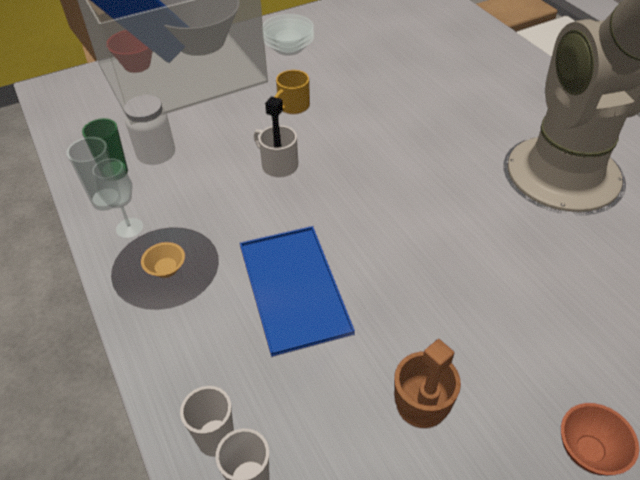

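View pics/b.png

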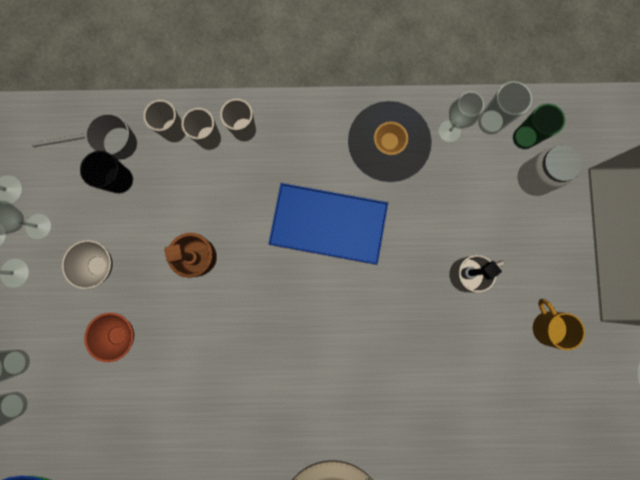

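The scene view shows the pestle in the mortar at about (427,385), the tray at about (296,290) and the muddler mug at (279,150). In the top view the mortar is at (190,256) and the tray at (328,224). I'll enlarge both views of the mortar.

```bash
python3 - <<'E'
from h import *
a=cv2.imread("pics/a.png")[330:440,380:480];b=cv2.imread("pics/b.png")[220:290,150:230]
A=cv2.resize(a,(400,440),interpolation=3);B=cv2.resize(b,(400,350),interpolation=3)
B=cv2.copyMakeBorder(B,0,90,0,0,0);cv2.imwrite("pics/c.png",np.hstack([A,B])*1)
for n,q in [("top",[(282,184),(387,203),(377,264),(269,244)]),("scene",[(241,241),(314,229),(353,332),(273,353)])]:
    P=np.array([onz(n,u,v,.014) for u,v in q]);print(P.round(3),P.mean(0).round(4),np.linalg.norm(np.diff(P,axis=0),axis=1).round(3))
print(onz("top",190,253,.08),onz("scene",427,378,.08))
E
```

```text
[[ 0.749  0.106  0.014]
 [ 0.7   -0.142  0.014]
 [ 0.556 -0.114  0.014]
 [ 0.606  0.137  0.014]] [ 0.6527 -0.0032  0.014 ] [0.252 0.146 0.256]
[[ 0.7   -0.143  0.014]
 [ 0.56  -0.102  0.014]
 [ 0.613  0.144  0.014]
 [ 0.752  0.115  0.014]] [0.6565 0.0036 0.014 ] [0.145 0.251 0.141]
[0.58231443 0.30120759 0.08      ] [0.57983421 0.30379756 0.08      ]
```

View pics/c.png

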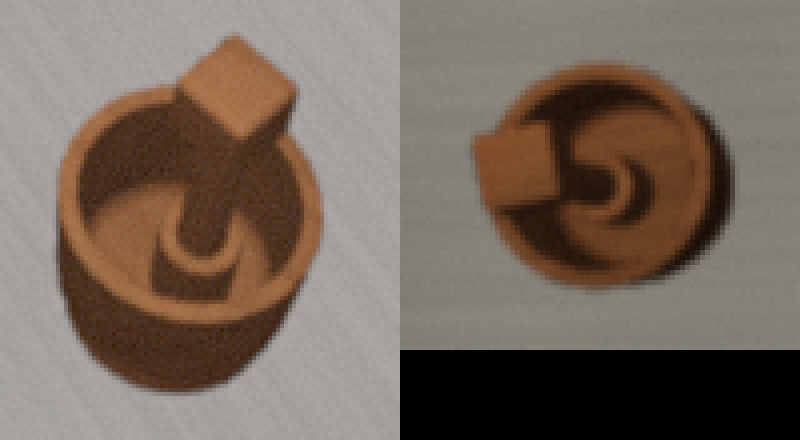

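The crop shows the knob's top-face corners at (235,35), (298,92), (240,140) and (176,92) in the left (scene) panel. In the right (top) panel they are at about (73,134), (154,122), (159,202) and (88,209).

```bash
python3 - <<'E'
from h import *
S=[(380+x/4,330+y/4) for x,y in [(235,35),(298,92),(240,140),(176,92)]]
T=[(150+x/5,220+y/5) for x,y in [(73,134),(154,122),(159,202),(88,209)]]
for n,q in (("scene",S),("top",T)):
    P=np.array([onz(n,u,v,.168) for u,v in q]);d=np.roll(P,-1,0)-P
    print(n,P.round(3).tolist(),P.mean(0).round(4),np.linalg.norm(d,axis=1).round(3),(np.degrees(np.arctan2(d[:,1],d[:,0]))%90).round(1))
# mortar rim
print(onz("top",150+205/5,220+175/5,.08),onz("scene",380+190/4,330+204/4,.08))
# tray own y dir in world
s=telemetry.read_state();print(s["tcp_pos"],s["tcp_rot"].round(3).tolist())
w=eyes.get_calibration("wrist");print(w)
E
```

```text
scene [[0.567, 0.296, 0.168], [0.561, 0.325, 0.168], [0.59, 0.331, 0.168], [0.598, 0.305, 0.168]] [0.5789 0.3145 0.168 ] [0.03  0.029 0.027 0.033] [10.8 11.5 17.9 16.3]
top [[0.588, 0.326, 0.168], [0.592, 0.294, 0.168], [0.56, 0.291, 0.168], [0.558, 0.319, 0.168]] [0.5745 0.3073 0.168 ] [0.032 0.032 0.028 0.031] [ 7.7  4.7  4.8 12.5]
[0.57790423 0.29894639 0.08      ] [0.58203507 0.30828309 0.08      ]
[0.22510265 0.68898164 0.40388881] [[-0.951, 0.311, -0.0], [0.311, 0.951, -0.001], [-0.0, -0.001, -1.0]]
{'vfov': 59.995173194178605, 'cx': 325.06825288257824, 'cy': 238.19828288739276, 'rvec': array([-2.34103042, -1.70133698, -0.24675441]), 'tvec': array([-0.72353477, -0.03844469,  0.38056913])}
```

Careful with the scale: shifts go in shares of 50 mm and turns go in shares of pi rad. That gives: -0.04 m is -0.8, -0.0225 m is -0.45.

```bash
python3 inch.py '{"deltas":[[-0.8, -0.45, 0, 0], [-0.8, -0.45, 0, 0], [-0.8, -0.45, 0, 0], [-0.8, -0.45, 0, 0], [-0.8, -0.45, 0, 0]]}' 0.085
python3 inch.py '{"deltas":[[-0.8, -0.45, 0, 0], [-0.8, -0.45, 0, 0], [-0.8, -0.45, 0, 0], [-0.8, -0.45, 0, 0], [-0.8, -0.45, 0, 0]]}'
python3 inch.py '{"deltas":[[-0.8, -0.45, 0, 0], [0, 0, 0, 0.0414], [0, 0, 0, 0.0414], [0, 0, 0, 0.0414], [0, 0, 0, 0.0414]]}'
python3 inch.py '{"deltas":[[0, 0, 0, 0.0414], [0, 0, 0, 0.0414], [0, 0, 0, 0.0414], [0, 0, 0, 0.0414], [0, 0, 0, 0]]}'
python3 - <<'E'
from h import *
eyes.grab_frame("top")
snap("wrist","d.png")
s=telemetry.read_state();print(s["tcp_pos"],s["tcp_rot"].round(3).tolist())
for p in [(.575,.310,.168),(.58,.303,.08)]: print(px("wrist",p))
E
```

```text
clock: 0.6
tcp_pos: [0.3813, 0.5185, 0.4044]
tcp_rot: [[-0.951, 0.31, -0.0], [0.31, 0.951, -0.001], [0.0, -0.001, -1.0]]
force: [1.2, 0.1, -0.3]
finger_gap: 0.0851
grip_force: 0.0
clock: 1.1
tcp_pos: [0.5365, 0.3494, 0.4045]
tcp_rot: [[-0.951, 0.31, -0.0], [0.31, 0.951, -0.0], [0.0, -0.0, -1.0]]
force: [0.3, 0.2, -0.2]
finger_gap: 0.085
grip_force: 0.0
clock: 1.6
tcp_pos: [0.5666, 0.3169, 0.4043]
tcp_rot: [[-0.666, 0.746, -0.001], [0.746, 0.666, -0.0], [0.0, -0.001, -1.0]]
force: [0.1, 0.8, 0.6]
finger_gap: 0.085
grip_force: 0.0
clock: 2.1
tcp_pos: [0.5663, 0.3175, 0.4043]
tcp_rot: [[-0.212, 0.977, -0.001], [0.977, 0.212, -0.001], [-0.001, -0.001, -1.0]]
force: [-0.7, -0.2, 1.1]
finger_gap: 0.0851
grip_force: 0.0
[0.5663536  0.31744344 0.40442685] [[-0.217, 0.976, -0.0], [0.976, 0.217, -0.001], [-0.0, -0.0, -1.0]]
(np.float64(339.19593155156485), np.float64(274.3362808110292))
(np.float64(339.9487637755224), np.float64(240.05180194388828))
```

View pics/d.png

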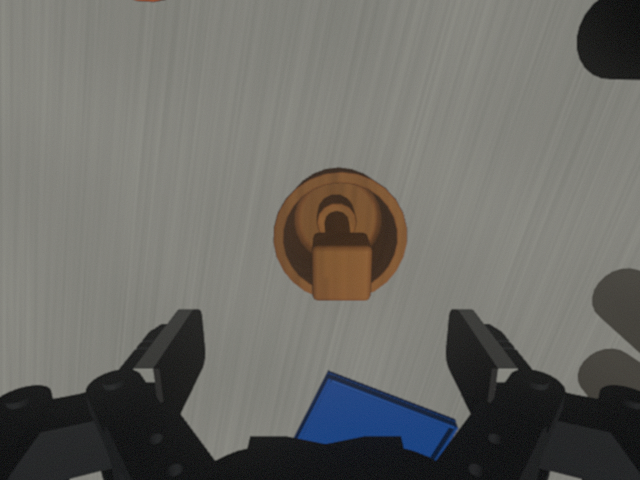

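The wrist view shows the knob's top face with corners at about (314,246), (371,246), (370,300) and (313,299). That is within 3 px of my prediction, and the face is square with the fingers.

```bash
python3 - <<'E'
from h import *
P=np.array([onz("wrist",u,v,.168) for u,v in [(314,246),(371,246),(370,300),(313,299)]]);d=np.roll(P,-1,0)-P
print(P.mean(0),np.linalg.norm(d,axis=1),np.degrees(np.arctan2(d[:,1],d[:,0]))%90)
M=onz("wrist",341,235,.08);print(M)
s=telemetry.read_state();R=s["tcp_rot"];c=P.mean(0);c[2]=.311
print(R.T@(c-s["tcp_pos"]),np.degrees(np.arctan2(R[1,0],R[0,0]))%90)
E
```

```text
[0.57631292 0.31091083 0.168     ] [0.02969505 0.03076981 0.03091503 0.03019228] [12.66931971 13.45774527 11.58509079 11.16798508]
[0.57986439 0.3069636  0.08      ]
[-0.00850117  0.00833794  0.09342723] 12.556439244542545
```

In the tool's units: 0.03 m is 0.6, -0.0085 m is -0.17.

```bash
python3 inch.py '{"deltas":[[-0.17, 0.166, 0, 0], [0, 0, 0.6, 0], [0, 0, 0.6, 0], [0, 0, 0.4, 0], [0, 0, 0.26, 0]]}'
python3 inch.py '{"deltas":[[0, 0, 0, 0], [0, 0, 0, 0], [0, 0, 0, 0], [0, 0, 0, 0], [0, 0, 0, 0]]}' 0.02
python3 inch.py '{"deltas":[[0, 0, 0, 0], [0, 0, 0, 0], [0, 0, 0, 0], [0, 0, 0, 0], [0, 0, 0, 0]]}'
```

```text
clock: 2.7
tcp_pos: [0.577, 0.3098, 0.31]
tcp_rot: [[-0.214, 0.977, -0.001], [0.977, 0.214, -0.001], [-0.001, -0.001, -1.0]]
force: [-1.2, 0.1, 0.2]
finger_gap: 0.0852
grip_force: 0.0
clock: 3.2
tcp_pos: [0.5768, 0.3109, 0.3131]
tcp_rot: [[-0.214, 0.977, 0.002], [0.977, 0.214, 0.001], [0.001, 0.002, -1.0]]
force: [-0.8, -0.3, 6.6]
finger_gap: 0.0309
grip_force: 60.2
clock: 3.7
tcp_pos: [0.5768, 0.3109, 0.3131]
tcp_rot: [[-0.214, 0.977, 0.002], [0.977, 0.214, 0.001], [0.001, 0.002, -1.0]]
force: [-0.2, -0.4, 6.4]
finger_gap: 0.031
grip_force: 60.2
```

In the tool's units: -0.03 m is -0.6, -0.02 m is -0.4.

```bash
python3 inch.py '{"deltas":[[0, 0, -0.4, 0], [0, 0, -0.6, 0], [0, 0, -0.6, 0], [0, 0, -0.4, 0], [0, 0, 0, 0]]}'
python3 inch.py '{"deltas":[[0, 0, 0, 0.0446], [0, 0, 0, 0.0446], [0, 0, 0, 0.043], [0, 0, 0, 0], [0, 0, 0, 0]]}'
python3 inch.py '{"deltas":[[-0.7, -0.14, 0, 0], [-0.7, -0.14, 0, 0], [-0.7, -0.14, 0, 0], [-0.7, -0.14, 0, 0], [-0.62, -0.12, 0, 0]]}'
python3 inch.py '{"deltas":[[0, 0, 0, 0], [0, 0, 0, 0]]}'
python3 - <<'E'
from h import *
i=eyes.grab_frame("scene")[150:450,250:560,::-1];snap("wrist","tmp.png")
w=cv2.imread("pics/tmp.png")
cv2.imwrite("pics/e.png",np.hstack([cv2.resize(i,(400,388)),cv2.resize(w,(400,388))]))
E
```

```text
clock: 4.2
tcp_pos: [0.577, 0.3108, 0.415]
tcp_rot: [[-0.213, 0.977, 0.004], [0.977, 0.213, 0.003], [0.002, 0.005, -1.0]]
force: [0.9, -0.1, -1.0]
finger_gap: 0.0311
grip_force: 59.7
clock: 4.7
tcp_pos: [0.5761, 0.311, 0.4109]
tcp_rot: [[0.194, 0.981, -0.001], [0.981, -0.194, -0.001], [-0.001, -0.001, -1.0]]
force: [0.4, -0.3, -0.8]
finger_gap: 0.0309
grip_force: 59.7
clock: 5.2
tcp_pos: [0.5083, 0.1481, 0.4116]
tcp_rot: [[0.195, 0.981, -0.0], [0.981, -0.195, -0.0], [-0.0, -0.0, -1.0]]
force: [1.0, -0.6, -0.4]
finger_gap: 0.0309
grip_force: 59.6
clock: 5.4
tcp_pos: [0.5092, 0.1494, 0.412]
tcp_rot: [[0.197, 0.98, 0.001], [0.98, -0.197, 0.001], [0.001, 0.0, -1.0]]
force: [0.3, 0.5, -1.0]
finger_gap: 0.0311
grip_force: 59.7
```

View pics/e.png

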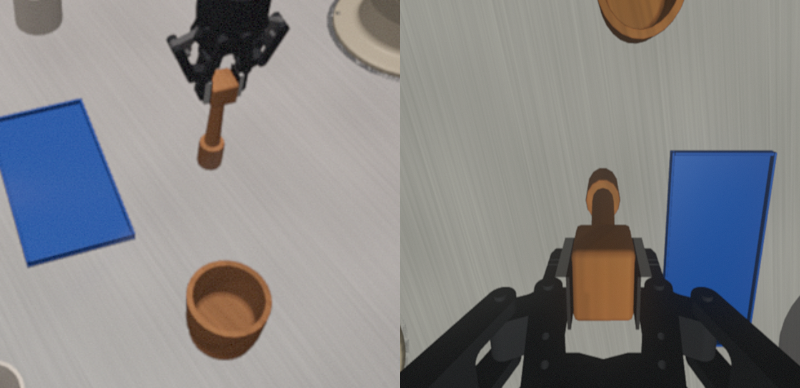

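The pestle hangs straight below the fingers, with the mortar left upright. Next I'll lower it until the foot presses on the table.

In the tool's units: 0.03 m is 0.6, 0.018 m is 0.36.

```bash
python3 inch.py '{"deltas":[[0, 0, 0.6, 0], [0, 0, 0.6, 0], [0, 0, 0.6, 0], [0, 0, 0.36, 0], [0, 0, 0, 0]]}'
python3 inch.py '{"deltas":[[0, 0, 0.12, 0], [0, 0, 0.12, 0], [0, 0, 0, 0]]}'
```

```text
clock: 6.0
tcp_pos: [0.5089, 0.1509, 0.3012]
tcp_rot: [[0.196, 0.981, -0.004], [0.981, -0.196, -0.002], [-0.002, -0.003, -1.0]]
force: [-0.1, -0.9, -1.0]
finger_gap: 0.0312
grip_force: 59.7
clock: 6.3
tcp_pos: [0.5106, 0.1502, 0.2944]
tcp_rot: [[0.198, 0.98, 0.005], [0.98, -0.198, 0.003], [0.004, 0.004, -1.0]]
force: [-1.5, -1.0, 21.2]
finger_gap: 0.0316
grip_force: 64.1
```

In the tool's units: -0.012 m is -0.24, -0.0115 m is -0.23.

```bash
python3 inch.py '{"deltas":[[-0.24, 0, 0, 0], [-0.24, 0, -0.01, 0], [-0.24, 0, 0.03, 0], [-0.23, 0, 0.04, 0], [0, 0, 0, 0]]}'
python3 inch.py '{"deltas":[[-0.22, 0, 0.06, 0], [-0.23, 0, 0.09, 0], [0, 0, 0, 0]]}'
python3 - <<'E'
from h import *
snap("scene","tmp.png",(250,100,560,400))
snap("wrist","tmp2.png")
cv2.imwrite("pics/f.png",np.hstack([cv2.resize(cv2.imread("pics/"+n),(400,388)) for n in("tmp.png","tmp2.png")]))
E
```

```text
clock: 6.8
tcp_pos: [0.5004, 0.1028, 0.2907]
tcp_rot: [[0.199, 0.98, 0.004], [0.98, -0.199, 0.002], [0.003, 0.003, -1.0]]
force: [-2.1, 0.2, 14.5]
finger_gap: 0.0313
grip_force: 67.4
clock: 7.1
tcp_pos: [0.4959, 0.0802, 0.283]
tcp_rot: [[0.2, 0.98, 0.004], [0.98, -0.2, 0.001], [0.002, 0.003, -1.0]]
force: [-2.1, -3.3, 16.7]
finger_gap: 0.0312
grip_force: 72.3
```

View pics/f.png

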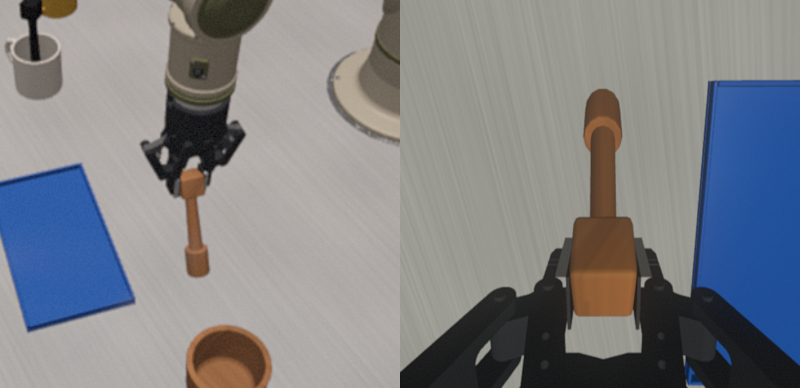

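The pestle has swung about 30 degrees, with the foot trailing toward the camera's top edge in the wrist view. I'll carry on along the arc.

In the tool's units: -0.0105 m is -0.21, -0.0095 m is -0.19.

```bash
python3 inch.py '{"deltas":[[-0.21, 0, 0.1, 0], [-0.21, 0, 0.12, 0], [-0.19, 0, 0.14, 0], [-0.18, 0, 0.15, 0], [0, 0, 0, 0]]}'
python3 inch.py '{"deltas":[[-0.16, 0, 0.17, 0], [-0.156, 0, 0.18, 0], [-0.13, 0, 0.2, 0], [-0.12, 0, 0.2, 0], [0, 0, 0, 0]]}'
python3 inch.py '{"deltas":[[-0.1, 0, 0.22, 0], [-0.08, 0, 0.22, 0], [0, 0, 0, 0]]}'
```

```text
clock: 7.7
tcp_pos: [0.4879, 0.0408, 0.2569]
tcp_rot: [[0.201, 0.98, 0.003], [0.98, -0.201, -0.0], [0.0, 0.003, -1.0]]
force: [-2.5, -6.5, 12.5]
finger_gap: 0.0314
grip_force: 79.2
clock: 8.2
tcp_pos: [0.4824, 0.0134, 0.2186]
tcp_rot: [[0.201, 0.98, 0.002], [0.98, -0.201, -0.001], [-0.0, 0.002, -1.0]]
force: [-1.1, -4.4, 5.3]
finger_gap: 0.0311
grip_force: 82.6
clock: 8.5
tcp_pos: [0.4808, 0.0053, 0.1964]
tcp_rot: [[0.2, 0.98, 0.002], [0.98, -0.2, -0.0], [0.0, 0.002, -1.0]]
force: [-0.1, -4.1, 4.5]
finger_gap: 0.0312
grip_force: 84.1
```

In the tool's units: 0.007 m is 0.14, -0.0025 m is -0.05.

```bash
python3 inch.py '{"deltas":[[-0.05, 0, 0.14, 0], [-0.02, 0, 0.14, 0], [0, 0, 0, 0], [0, 0, 0, 0], [0, 0, 0, 0]]}'
python3 - <<'E'
from h import *
snap("scene","tmp.png",(250,100,560,400))
snap("wrist","tmp2.png")
cv2.imwrite("pics/g.png",np.hstack([cv2.resize(cv2.imread("pics/"+n),(400,388)) for n in("tmp.png","tmp2.png")]))
E
```

```text
clock: 9.0
tcp_pos: [0.4799, 0.0027, 0.1828]
tcp_rot: [[0.199, 0.98, 0.002], [0.98, -0.199, -0.0], [0.0, 0.002, -1.0]]
force: [0.7, -2.3, 2.8]
finger_gap: 0.0311
grip_force: 84.3
```

View pics/g.png

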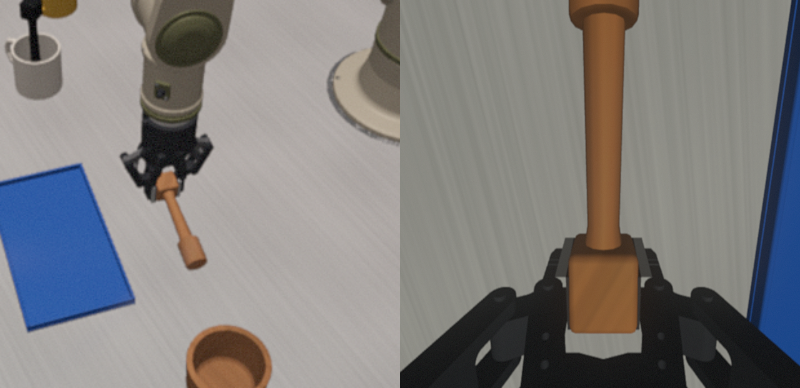

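The pestle lies flat in the fingers with its foot trailing. Next I'll lift it, carry it over the tray, and lower it.

In the tool's units: -0.02 m is -0.4, -0.015 m is -0.3.

```bash
python3 inch.py '{"deltas":[[0, 0, -0.3, 0], [0, 0, -0.4, 0], [0, 0, -0.4, 0], [0, 0, 0, 0], [0, 0, 0, 0]]}'
python3 inch.py '{"deltas":[[-0.11, 0.68, 0, 0], [-0.11, 0.68, 0, 0], [-0.11, 0.7, 0, 0], [-0.11, 0.7, 0, 0], [-0.11, 0.68, 0, 0]]}'
python3 inch.py '{"deltas":[[0, 0, 0, 0], [0, 0, 0, 0], [0, 0, 0.3, 0], [0, 0, 0.3, 0], [0, 0, 0, 0]]}'
python3 - <<'E'
from h import *
snap("top","h.png",(240,150,440,300),4)
E
```

```text
clock: 9.6
tcp_pos: [0.4792, 0.0031, 0.2373]
tcp_rot: [[0.197, 0.98, 0.0], [0.98, -0.197, 0.0], [0.0, 0.0, -1.0]]
force: [-0.4, -0.5, -0.6]
finger_gap: 0.0311
grip_force: 83.9
clock: 10.1
tcp_pos: [0.6434, -0.0588, 0.2356]
tcp_rot: [[0.198, 0.98, -0.002], [0.98, -0.198, 0.0], [-0.0, -0.002, -1.0]]
force: [0.6, -0.5, -1.2]
finger_gap: 0.0313
grip_force: 83.9
clock: 10.6
tcp_pos: [0.6409, -0.0579, 0.2042]
tcp_rot: [[0.198, 0.98, -0.005], [0.98, -0.198, 0.001], [-0.0, -0.005, -1.0]]
force: [-0.3, -0.7, -0.5]
finger_gap: 0.0311
grip_force: 83.9
```

View pics/h.png

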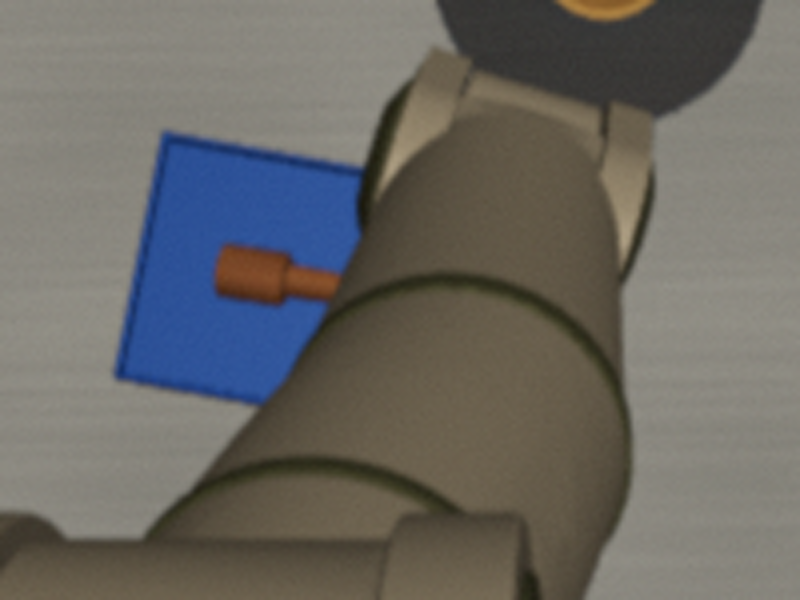

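The top view shows the foot end at (217,271), centred across the tray and about 47 mm from its left edge at (140,255), aligned with the long side. Now I'll lower it and hold before releasing.

In the tool's units: 0.01 m is 0.2, 0.008 m is 0.16.

```bash
python3 inch.py '{"deltas":[[0, 0, 0.2, 0], [0, 0, 0.16, 0], [0, 0, 0.08, 0], [0, 0, 0, 0], [0, 0, 0, 0]]}'
python3 inch.py '{"deltas":[[0, 0, 0.04, 0], [0, 0, 0, 0], [0, 0, 0, 0]]}'
```

```text
clock: 11.15
tcp_pos: [0.6425, -0.0588, 0.1854]
tcp_rot: [[0.199, 0.98, 0.0], [0.98, -0.199, -0.0], [-0.0, 0.0, -1.0]]
force: [-1.1, -1.3, 3.7]
finger_gap: 0.0311
grip_force: 84.6
clock: 11.45
tcp_pos: [0.6425, -0.0591, 0.1836]
tcp_rot: [[0.199, 0.98, 0.001], [0.98, -0.199, -0.0], [-0.0, 0.001, -1.0]]
force: [-1.3, -2.2, 5.0]
finger_gap: 0.0311
grip_force: 84.7
```

In the tool's units: -0.04 m is -0.8, -0.02 m is -0.4.

```bash
python3 inch.py '{"deltas":[[0, 0, 0, 0], [0, 0, 0, 0], [0, 0, 0, 0], [0, 0, 0, 0], [0, 0, 0, 0]]}' 0.075
python3 inch.py '{"deltas":[[0, 0, -0.2, 0], [0, 0, -0.4, 0], [0, 0, -0.6, 0], [0, 0, -0.8, 0], [0, 0, -0.8, 0]]}'
python3 inch.py '{"deltas":[[0.8, 0, -0.4, 0], [0.8, 0, -0.4, 0], [0.8, 0, 0, 0], [0.8, 0, 0, 0], [0, 0, 0, 0]]}'
python3 - <<'E'
from h import *
i=eyes.grab_frame("scene")[:,:,::-1];cv2.imwrite("pics/i.png",i)
snap("wrist","tmp.png")
E
```

```text
clock: 11.95
tcp_pos: [0.6424, -0.0585, 0.1831]
tcp_rot: [[0.198, 0.98, -0.0], [0.98, -0.198, 0.0], [-0.0, -0.0, -1.0]]
force: [0.2, -0.1, -0.9]
finger_gap: 0.0751
grip_force: 0.0
clock: 12.45
tcp_pos: [0.6421, -0.0586, 0.325]
tcp_rot: [[0.199, 0.98, -0.0], [0.98, -0.199, -0.0], [-0.0, -0.0, -1.0]]
force: [1.0, 0.2, -0.4]
finger_gap: 0.0749
grip_force: 0.0
clock: 12.95
tcp_pos: [0.6744, 0.1058, 0.3636]
tcp_rot: [[0.19, 0.982, 0.001], [0.982, -0.19, 0.004], [0.004, -0.0, -1.0]]
force: [-0.5, 0.3, 0.8]
finger_gap: 0.075
grip_force: 0.0
```

View pics/i.png

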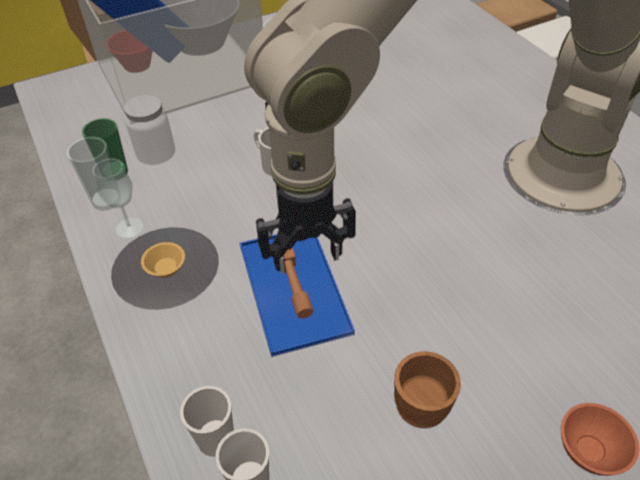

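The pestle lies lengthwise in the tray, foot at (304,312) and knob near (289,252), with its middle close to the tray centre at about (296,290). The mortar is still upright at (427,388).

```bash
python3 inch.py '{"deltas":[[0, 0, 0, 0], [0, 0, 0, 0], [0, 0, 0, 0]]}' | head -1; python3 -c "
from station import arm, eyes, telemetry
print(arm.finish_job())"
```

```text
clock: 13.35
the job is handed in; nothing more can be done
None
```

I swung the pestle flat, laid it lengthwise in the middle of the tray before letting go, and handed the job in at 13.35 s; the mortar still stands where it was, the muddler was never approached, and no verdict came back.

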